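Close the sugar tin with its nested lids, then lift the cover off alone

TASK

The steel sugar tin on the lazy Susan stands open and its two nested lids wait on the dessert plate: carry both together by the wooden knob, lower them (do not drop them) until the inner wooden lid is fully home in the tin's mouth, and let go of the knob. Then take the steel cover by its raised collar and lift it straight off for polishing, leaving the inner lid seated and undisturbed; finish while still holding the cover level, about 10 cm above where it sat. Leave the tin and everything else standing where they are.

Things in the scene. Friction and masses are not known exactly. Their poses are not given: they have to be found in the camera images.
- tin: Open round brushed-steel tin, 60 mm outside diameter, 55 mm bore, 70 mm high, 0.45 kg, loose on the lazy Susan. Origin: centre of its underside; z up to the mouth (rim 70 mm above the origin).
- inner_lid: Inner lid, pale wood: stopper tapering from 40 mm diameter at the bottom to 50 mm at 10 mm up, then a flange 58 mm across, 5 mm thick, that rests on the tin's rim, then a central round knob post, 16 mm diameter, up to 65 mm above the origin. 90 g. Origin: centre of the stopper's underside, z up. Starts upright on the plate. Fully home, its origin is 60 mm above the tin's.
- cover: Outer lid: steel cover with a central hole, lying loose on the inner lid's flange, the knob poking up through it. Brim 68 mm across, 8 mm high; on it a round collar 44 mm outer, 36 mm inner diameter, 8 to 28 mm above the origin (centre of the brim's lower edge, z up). 100 g. Nested: origin 11 mm above the inner lid's, knob 26 mm proud of the collar. No latch: the knob lifts both, the collar the cover alone.
- plate: White ceramic dessert plate with a blue pattern, 150 mm across, 14 mm high, inner floor 5 mm up, loose on the sideboard; carries the nested lids. Origin: centre of its underside.
- susan: Round bamboo lazy Susan, 280 mm across, top surface 34 mm above the sideboard; it turns, with some friction, when pushed sideways. Origin: centre of its foot on the sideboard. Carries the tin, the jars and the tong.
- jar_a: Bystander: capped glass jar, 44 mm across, 61 mm high, on the lazy Susan. Origin: centre of underside.
- jar_b: Bystander: a second such jar.
- jar_c: Bystander: a third such jar.
- tong: Bystander: flat steel sugar tong, 90 mm long, 6 mm high, lying on the lazy Susan. Origin: its middle, at the underside.
- mould: Bystander: red plastic maamoul mould with plunger, 64 mm across, 74 mm high. Origin: centre of underside.
- cup: Bystander: white ceramic cup, 66 mm across, 55 mm high. Origin: centre of underside.
- bowl: Bystander: terracotta bowl, 100 mm across, 45 mm high. Origin: centre of underside.
There are look-alikes about, which are no part of the job. Leave any blue look-alike of the inner_lid alone.

How it is judged (in metres and radians):
On the way, in this order (a step that is already met when the one before it is completed fails the run):
1. both lids, still nested, are lifted together by the knob (z of cover in the frame of inner_lid between 0.008 and 0.014 m and horizontal distance between cover and inner_lid below 0.006 m and z of inner_lid in the frame of plate above 0.03 m and contact force between the fingers and inner_lid above 0.5 N), for 0.2 s.
2. the nested lids sit on the tin, the inner lid fully home, and the knob is let go (z of cover in the frame of inner_lid between 0.008 and 0.014 m and horizontal distance between cover and inner_lid below 0.006 m and z of inner_lid in the frame of tin between 0.056 and 0.063 m and horizontal distance between inner_lid and tin below 0.005 m and angle between the z axis of inner_lid and the z axis of tin, either way round below 0.07 rad and contact force between the fingers and inner_lid below 0.1 N), for 0.2 s.
3. the cover alone is lifted clear, the inner lid staying seated (z of cover in the frame of tin above 0.121 m and contact force between the fingers and cover above 1 N and contact force between the fingers and inner_lid below 0.1 N and z of inner_lid in the frame of tin between 0.056 and 0.063 m and horizontal distance between inner_lid and tin below 0.005 m and angle between the z axis of inner_lid and the z axis of tin, either way round below 0.07 rad), for 0.2 s.
At the end, for the whole second after the job is handed in: Fingers hold the cover still, level within 0.25 rad, 50 to 190 mm above its seat, nothing else touching it; inner lid untouched, seated in the tin (56 to 63 mm above its origin, 5 mm of its axis, 0.07 rad); tin upright within 0.1 rad, within 30 mm of its start (all of step 3 and angle between tin's own z axis and vertical below 0.1 rad and distance of tin from where it was at the start of the episode below 0.03 m and contact force between cover and inner_lid below 0.05 N and contact force between cover and tin below 0.05 N and contact force between cover and plate below 0.05 N and contact force between cover and susan below 0.05 N and contact force between cover and jar_a below 0.05 N and contact force between cover and jar_b below 0.05 N and contact force between cover and jar_c below 0.05 N and angle between cover's own z axis and vertical below 0.25 rad and linear speed of cover below 0.03 m/s and z of cover in the frame of tin below 0.261 m); the arm keeps its last pose, push and grip.
It fails at once if the lids are parted while the inner lid is not seated in the tin (distance between cover and inner_lid above 0.03 m and not (z of inner_lid in the frame of tin between 0.056 and 0.063 m and horizontal distance between inner_lid and tin below 0.005 m and angle between the z axis of inner_lid and the z axis of tin, either way round below 0.07 rad)).
It fails at once if the lids are dropped onto the tin (horizontal distance between inner_lid and tin below 0.03 m and z of inner_lid in the frame of tin above 0.07 m and contact force between the fingers and inner_lid below 0.01 N and contact force between the fingers and cover below 0.01 N).
It fails at once if the inner lid comes up out of the tin with the cover (horizontal distance between inner_lid and tin below 0.01 m and z of inner_lid in the frame of tin above 0.066 m and contact force between the fingers and cover above 1 N and contact force between the fingers and inner_lid below 0.1 N).
It fails at once if the tin is tipped (angle between tin's own z axis and vertical above 0.3 rad).
It fails at once if a bystander is shifted by more than 40 mm or tipped over (distance of any of jar_a, jar_b, jar_c, tong, mould, cup, bowl from where it was at the start of the episode above 0.04 m or angle between any of jar_a, jar_b, jar_c, tong, mould, cup, bowl's own z axis and vertical above 0.5 rad or distance of plate from where it was at the start of the episode above 0.05 m).
It also fails if it takes over 51 s, if anything falls off the work surface, if the arm or the gripper's body presses on something with over 40 N, if the wrist force passes 120 N, or if a joint passes its speed limit or range.

ROBOT

A 6-joint arm with a two-finger parallel gripper is mounted at the origin on the work surface. World frame = base frame: x ahead of the robot, y to its left, z up, the work surface at z = 0. Lengths are in m, angles in degrees, forces in N, time in s.
With the tool pointing down it reaches from about 0.375 to 0.9 m from the base axis. Payload 3.1 kg.
Tool frame: the origin (TCP) lies midway between the tips of the shut fingers; the grasp point (between the pads) lies bot.hold_point_z behind it (bot.hold_point_z is the distance from the TCP to the grasp point, in m); z points along the fingers, y is the direction in which the jaws open and shut (so a half turn about z gives the same grasp; the last joint's range is limited). The gripper opens to 87 mm and grips with 3 to 60 N. Pads are 19 mm wide; open, the fingers measure 117 mm over their backs; the gripper's body (75 mm by 190 mm) begins 51 mm behind the grasp point.
Start: joints at [55.548, 30.224, 82.088, -0, 67.689, -10.227], TCP at [0.256, 0.57, 0.223] pointing down, gripper open.
Joint ranges: [-176.69, 176.69], [-43.24, 126.21], [12.49, 139.97], [-82, 262], [0, 151.66], [-163.58, 163.58]. Speed limits (degrees/s): [159.86, 159.86, 180, 180, 180, 180].

INTERFACE

Orientations are given as a 3x3 rotation matrix whose columns are the frame's x, y, z axes.
In Python, from rig import bot, vision, hand_in gives the robot as it stands. The module is installed in compiled form; this text tells all that it offers.
- The arm moves only by the shell command python3 -m handwheel 'ROWS'. ROWS is JSON, a list of rows, each an object of numbers: "hand": the gripper's target within -1 to 1 (fully open at 1, half-way at 0, shut at -1); "dx", "dy", "dz": the shift along the world's x, y, z in cm; "wx", "wy", "wz": the turn, a rotation vector about the world's x, y, z in rad. In form: [{"hand": .., "dx": .., "dy": .., "dz": .., "wx": .., "wy": .., "wz": ..}, ...]. A call has 1 to 10 rows; each row shifts and turns the commanded pose from where the row before left it; what a row does not reach is not made up. A row lasts 1/10 s, in which the tool goes at most 50 mm and 8.59 degrees, less where a joint would pass 70% of its speed; a pose out of reach is approached as far as the arm can. A call with a gripper value outside its range is refused whole. The fingers move at their own pace and stop on an object; the grip force is fixed at half the most. Time passes only in rows, so rows that do not move let the fingers close. It gives the time, the measured TCP pose, the force and the opening at its end, in the units of the state.
- bot.read_state(): the state, without advancing time (a new reading comes with each control period).
- vision.capture(name): name is "side" or "top" or "wrist"; returns (picture, depth): 420x560x3 uint8, red, green, blue; 420x560 float32, m along the optical axis (not along the pixel's ray), 0 where there is no reading.
- vision.get_calibration(name): a dict with "fx", "fy", "cx", "cy" (pixels), "rvec" (rotation vector, rad) and "tvec" (3), from world to camera coordinates, as OpenCV has them. Camera axes: x right, y down, z forward; pixel columns grow to the right and rows downward; lengths in m; the calibration is good to about 2 mm. A picture is of the moment at which its call begins: read the wrist's pose just before it. get_calibration takes no time and is no camera call; for the wrist camera it gives the pose at the moment of the call.
- hand_in(): hands the job in, once; it reports no verdict.
The state is a dict: "time_s": time; "joint_positions": joint angles; "qvel": joint speeds; "tau": joint torques, N m; "position": TCP position; "tcp_rot": TCP orientation; "force": force on the tool from outside, world axes, zero at the start; "moment": the same for the moment, N m; "opening": opening from 0.0 (shut) to 1.0 (fully open).
Only numpy, scipy, OpenCV 4.12 (cv2) and the standard library are available. Lean on these libraries where they do the work, as an engineer would, in place of code of your own. Each camera call takes 0.05 s, during which the arm holds its last target.

## Working session

There is one attempt and no reset: what is moved stays moved. The work goes in short steps, Python scripts to look and compute and a shell command to move; the robot and the scene stay as the last step left them, time stands still between calls to the robot, and variables do not carry over. Pictures are saved under pics/ and viewed, and the job is handed in when it is done.

```bash
mkdir -p pics; cat > h.py <<'E'
import numpy as np, cv2
from rig import bot, vision
def grab(n,tag):
    c=vision.get_calibration(n); p,d=vision.capture(n)
    cv2.imwrite(f'pics/{tag}.png',p[:,:,::-1]); np.savez(f'pics/{tag}.npz',p=p,d=d,**{k:np.array(v) for k,v in c.items()})
    return p,d,c
def load(tag):
    z=np.load(f'pics/{tag}.npz'); return z['p'],z['d'],{k:z[k] for k in('fx','fy','cx','cy','rvec','tvec')}
def pts(d,c):
    v,u=np.mgrid[:d.shape[0],:d.shape[1]]
    X=np.stack([(u-c['cx'])/c['fx']*d,(v-c['cy'])/c['fy']*d,d],-1)
    R=cv2.Rodrigues(np.array(c['rvec'],float))[0]
    return (X-np.array(c['tvec']).ravel())@R
E
python3 - <<'E'
from h import *
print(bot.read_state(),bot.hold_point_z)
grab('top','top0');grab('side','side0')
E
```

```text
{'time_s': 0.0, 'joint_positions': array([ 5.55489309e+01,  3.02774497e+01,  8.21554080e+01, -1.60329201e-03,
        6.76874813e+01, -1.02276650e+01]), 'qvel': array([ 0.03625254,  0.03551209, -0.00676781, -0.02095003,  0.05664317,
        0.00202809]), 'tau': array([ 6.90317447e-04, -4.40048325e+01, -1.76591241e+01,  6.32379600e-02,
        5.82789362e-02, -1.62590886e-04]), 'position': array([0.25600793, 0.56937852, 0.2215933 ]), 'tcp_rot': array([[-9.11956762e-01,  4.10284660e-01, -1.16680306e-03],
       [ 4.10286172e-01,  9.11955156e-01, -1.74658068e-03],
       [ 3.47476803e-04, -2.07152922e-03, -9.99997794e-01]]), 'force': array([-0.36548442, -0.66044995, -0.30892792]), 'moment': array([ 0.00437407, -0.03409401,  0.02258254]), 'opening': 0.9988862097606637} 0.0187
```

View pics/top0.png

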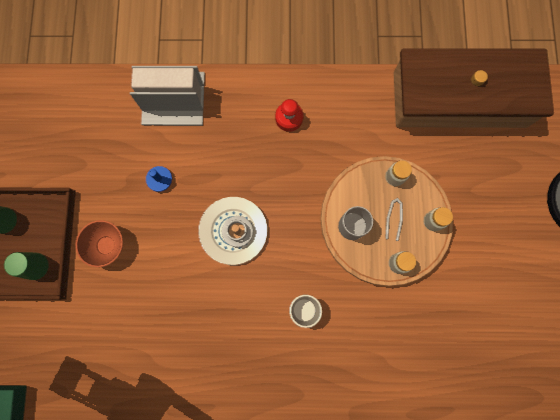

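View pics/side0.png

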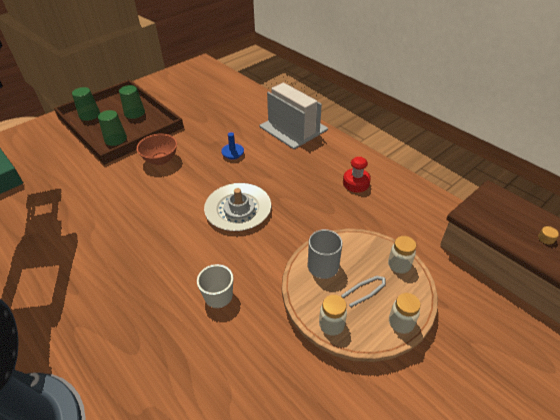

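The top view shows the nested lids on the plate at about (236,230) and the tin at (357,222). The jars are at (400,172), (441,218) and (404,264), and the blue look-alike is at (159,179). Next I'll measure positions from depth.

```bash
python3 - <<'E'
from h import *
from scipy.optimize import least_squares
def circ(q):
    r=least_squares(lambda p:np.hypot(q[:,0]-p[0],q[:,1]-p[1])-p[2],[*q[:,:2].mean(0),.03],loss='soft_l1',f_scale=.001); return r.x.round(4),len(q)
P={}
for t in('top0','side0'):
    p,d,c=load(t); X=pts(d,c); X[d==0]=np.nan; P[t]=X
T=P['top0']; 
for u,v in[(236,230),(357,222),(400,172),(441,218),(404,264),(290,108),(306,311),(100,244),(395,220),(215,215)]: print(u,v,T[v,u].round(3))
for t,X in P.items():
    q=X.reshape(-1,3);q=q[~np.isnan(q[:,0])]
    a=T[230,236];b=T[222,357]
    near=q[np.hypot(*(q[:,:2]-a[:2]).T)<.045]
    for lo,hi in((.060,.08),(.038,.05),(.02,.03)):
        s=near[(near[:,2]>lo)&(near[:,2]<hi)]; print(t,'lid',lo,len(s),s.mean(0).round(4) if len(s) else '')
        if len(s)>5: print(circ(s), s[:,2].max())
    near=q[np.hypot(*(q[:,:2]-b[:2]).T)<.05]
    s=near[(near[:,2]>.098)&(near[:,2]<.11)]; print(t,'tin',circ(s),s[:,2].max())
    s=near[(near[:,2]>.045)&(near[:,2]<.11)]; print(t,'tinwall',circ(s),s[:,:2].min(0),s[:,:2].max(0))
E
```

```text
236 230 [0.542 0.141 0.074]
357 222 [ 0.565 -0.111  0.038]
400 172 [ 0.659 -0.19   0.097]
441 218 [ 0.566 -0.268  0.093]
404 264 [ 0.474 -0.19   0.094]
290 108 [0.806 0.032 0.072]
306 311 [ 0.379 -0.004  0.004]
100 244 [0.519 0.445 0.004]
395 220 [ 0.571 -0.192  0.033]
215 215 [0.584 0.194 0.01 ]
top0 lid 0.06 48 [0.5467 0.1437 0.0696]
(array([0.5467, 0.1437, 0.0056]), 48) 0.0737161429171765
top0 lid 0.038 129 [0.547  0.1436 0.0437]
(array([0.5472, 0.1437, 0.0196]), 129) 0.04948452798299047
top0 lid 0.02 488 [0.5454 0.1427 0.0235]
(array([0.5478, 0.1443, 0.0278]), 488) 0.02963796290729139
top0 tin (array([ 0.5577, -0.1003,  0.0284]), 147) 0.1074559721716997
top0 tinwall (array([ 0.5571, -0.0998,  0.0285]), 480) [ 0.5278047  -0.12965108] [ 0.58729872 -0.07045645]
side0 lid 0.06 45 [0.5454 0.14   0.0675]
(array([0.5464, 0.1408, 0.006 ]), 45) 0.07075712333575394
side0 lid 0.038 136 [0.5433 0.1375 0.0419]
(array([0.5464, 0.1416, 0.0191]), 136) 0.04922678769493174
side0 lid 0.02 296 [0.5399 0.1326 0.0234]
(array([0.5468, 0.1416, 0.0271]), 296) 0.029801547621327012
side0 tin (array([ 0.557 , -0.1031,  0.0285]), 208) 0.1060831553638847
side0 tinwall (array([ 0.5567, -0.1033,  0.0286]), 1283) [ 0.52672439 -0.13367063] [ 0.58778616 -0.07258553]
```

```bash
python3 -m handwheel '[{"hand":1,"dx":2,"dy":-3,"dz":0},{"hand":1,"dx":2.5,"dy":-3.5},{"hand":1,"dx":2.5,"dy":-3.5},{"hand":1,"dx":2.5,"dy":-3.5},{"hand":1,"dx":2.5,"dy":-3.5},{"hand":1,"dx":2.5,"dy":-3.5},{"hand":1,"dx":2.5,"dy":-3.5},{"hand":1,"dx":2.5,"dy":-3.5},{"hand":1,"dx":2.5,"dy":-3.5},{"hand":1,"dx":2.5,"dy":-3.5}]'
python3 -m handwheel '[{"hand":1,"dx":2.5,"dy":-3.5},{"hand":1,"dx":2,"dy":-3},{"hand":1,"dx":0.6,"dy":-1.7},{"hand":1},{"hand":1}]'
python3 - <<'E'
from h import *
s=bot.read_state();print(s['time_s'],s['position'],s['force'],s['qvel'].round(2)); grab('wrist','w1')
E
```

```text
0.1 [0.25603361 0.5694198  0.22166749] [ 0.1311017  -0.17138828  1.07874501] [-0.04 -0.16 -0.12  0.    0.03 -0.09]invalid input
invalid input
```

View pics/w1.png

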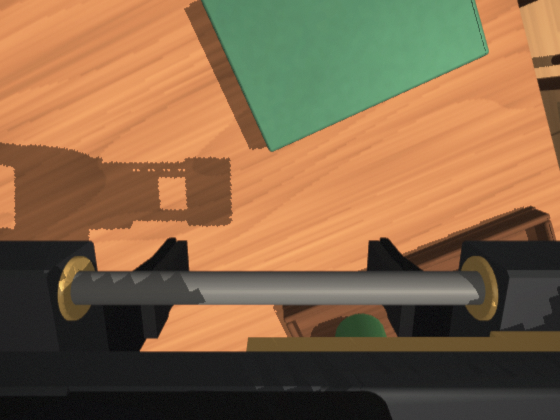

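Both calls were refused because every row needs all seven keys. The wrist picture still shows the start area: the green box and the tray with cups. I'll resend with full rows.

```bash
python3 -m handwheel '[{"hand":1,"dx":2,"dy":-3,"dz":0,"wx":0,"wy":0,"wz":0},{"hand":1,"dx":2.5,"dy":-3.5,"dz":0,"wx":0,"wy":0,"wz":0},{"hand":1,"dx":2.5,"dy":-3.5,"dz":0,"wx":0,"wy":0,"wz":0},{"hand":1,"dx":2.5,"dy":-3.5,"dz":0,"wx":0,"wy":0,"wz":0},{"hand":1,"dx":2.5,"dy":-3.5,"dz":0,"wx":0,"wy":0,"wz":0},{"hand":1,"dx":2.5,"dy":-3.5,"dz":0,"wx":0,"wy":0,"wz":0},{"hand":1,"dx":2.5,"dy":-3.5,"dz":0,"wx":0,"wy":0,"wz":0},{"hand":1,"dx":2.5,"dy":-3.5,"dz":0,"wx":0,"wy":0,"wz":0},{"hand":1,"dx":2.5,"dy":-3.5,"dz":0,"wx":0,"wy":0,"wz":0},{"hand":1,"dx":2.5,"dy":-3.5,"dz":0,"wx":0,"wy":0,"wz":0}]'
python3 -m handwheel '[{"hand":1,"dx":2.5,"dy":-3.5,"dz":0,"wx":0,"wy":0,"wz":0},{"hand":1,"dx":1.5,"dy":-2,"dz":0,"wx":0,"wy":0,"wz":0},{"hand":1,"dx":0,"dy":0,"dz":0,"wx":0,"wy":0,"wz":0},{"hand":1,"dx":0,"dy":0,"dz":0,"wx":0,"wy":0,"wz":0}]'
python3 - <<'E'
from h import *
s=bot.read_state();print(s['time_s'],s['position'],s['tcp_rot'],s['force'],s['qvel'].round(2)); p,d,c=grab('wrist','w2')
R=cv2.Rodrigues(np.array(c['rvec'],float))[0]; print('cam at',-R.T@np.array(c['tvec']),R)
E
```

```text
time_s: 1.15
position: [0.502, 0.2234, 0.2224]
tcp_rot: [[-0.912, 0.41, -0.0], [0.41, 0.912, 0.0], [0.0, -0.0, -1.0]]
force: [0.2, 1.5, -0.7]
opening: 0.999
time_s: 1.55
position: [0.541, 0.1697, 0.2221]
tcp_rot: [[-0.911, 0.412, -0.002], [0.412, 0.911, 0.0], [0.002, -0.0, -1.0]]
force: [-0.2, 0.3, 0.2]
opening: 1.007
1.55 [0.54101678 0.16965223 0.22210038] [[-9.11296355e-01  4.11748112e-01 -1.56413923e-03]
 [ 4.11747998e-01  9.11297657e-01  4.08976300e-04]
 [ 1.59379164e-03 -2.71332586e-04 -9.99998693e-01]] [-0.20253866  0.29993987  0.16575091] [ 1.84 -0.49  1.02  0.19  0.16  0.08]
cam at [0.4768935  0.19911874 0.38451145] [[ 4.12501287e-01  9.10957018e-01  1.72430873e-05]
 [ 8.80116655e-01 -3.98540979e-01  2.57991788e-01]
 [ 2.35026302e-01 -1.06406769e-01 -9.66147109e-01]]
```

View pics/w2.png

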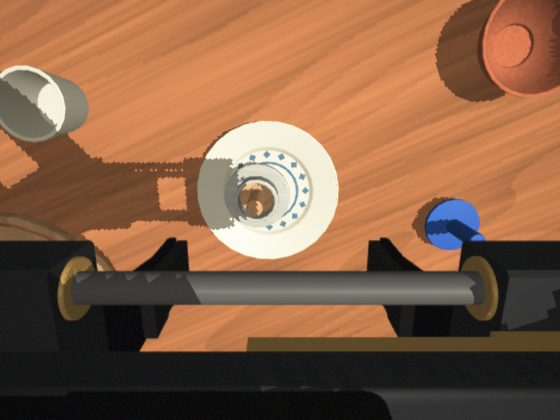

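The wrist view shows the plate at (268,190) and the knob at about (256,205), left of the jaw centre. Now I'll fit the positions.

```bash
cat >> h.py <<'E'
from scipy.optimize import least_squares
def circ(q,r0=None):
    f=(lambda p:np.hypot(q[:,0]-p[0],q[:,1]-p[1])-(p[2] if r0 is None else r0))
    r=least_squares(f,[*q[:,:2].mean(0),.03],loss='soft_l1',f_scale=.001); return r.x.round(4),len(q)
def near(d,c,xy,r,lo,hi):
    X=pts(d,c);X=X[d>0]; X=X.reshape(-1,3); return X[(np.hypot(*(X[:,:2]-xy).T)<r)&(X[:,2]>lo)&(X[:,2]<hi)]
E
python3 - <<'E'
from h import *
p,d,c=load('w2'); xy=[.547,.1425]
print(d[205,256],pts(d,c)[205,256])
for lo,hi,r in((.064,.08,.02),(.04,.05,.03),(.05,.066,.02),(.02,.04,.024),(.018,.03,.04),(.007,.02,.09)):
    s=near(d,c,xy,r,lo,hi); print(lo,len(s),len(s) and (circ(s),np.percentile(s,[1,50,99],axis=0).round(4).tolist()))
E
```

```text
0.32657444 [0.54585857 0.14648547 0.06906745]
0.064 239 ((array([0.5468, 0.1441, 0.0056]), 239), [[0.5397, 0.1368, 0.0648], [0.5466, 0.1444, 0.07], [0.5544, 0.1515, 0.0716]])
0.04 586 ((array([0.5471, 0.1439, 0.0195]), 586), [[0.526, 0.1229, 0.0403], [0.5455, 0.1451, 0.0439], [0.5681, 0.1651, 0.0481]])
0.05 67 ((array([-147.3964,  123.7182,  192.7577]), 67), [[0.5395, 0.1393, 0.0503], [0.5415, 0.1486, 0.0583], [0.5509, 0.1516, 0.0652]])
0.02 715 ((array([0.5448, 0.1442, 0.0186]), 715), [[0.5239, 0.1228, 0.02], [0.5415, 0.1465, 0.0242], [0.5653, 0.1657, 0.0396]])
0.018 2183 ((array([0.5485, 0.1428, 0.0275]), 2183), [[0.5149, 0.1122, 0.0188], [0.5419, 0.1487, 0.0238], [0.5791, 0.176, 0.0288]])
0.007 9722 ((array([0.5507, 0.1542, 0.0617]), 9722), [[0.4798, 0.0834, 0.0073], [0.5463, 0.1549, 0.0118], [0.6214, 0.2249, 0.0196]])
```

```bash
python3 -m handwheel '[{"hand":1,"dx":0.6,"dy":-2.6,"dz":0,"wx":0,"wy":0,"wz":0},{"hand":1,"dx":0,"dy":0,"dz":-2,"wx":0,"wy":0,"wz":0},{"hand":1,"dx":0,"dy":0,"dz":-3,"wx":0,"wy":0,"wz":0},{"hand":0.6,"dx":0,"dy":0,"dz":-3,"wx":0,"wy":0,"wz":0},{"hand":0.3,"dx":0,"dy":0,"dz":-2.5,"wx":0,"wy":0,"wz":0},{"hand":0.1,"dx":0,"dy":0,"dz":-1.5,"wx":0,"wy":0,"wz":0},{"hand":0,"dx":0,"dy":0,"dz":0,"wx":0,"wy":0,"wz":0},{"hand":0,"dx":0,"dy":0,"dz":0,"wx":0,"wy":0,"wz":0}]'
python3 - <<'E'
from h import *
s=bot.read_state();print(s['time_s'],s['position']); p,d,c=grab('wrist','w3')
xy=[.547,.1435]
for lo,hi,r in((.067,.073,.012),(.042,.047,.03)):
    s=near(d,c,xy,r,lo,hi); print(lo,len(s),len(s) and (circ(s),np.percentile(s,[1,50,99],axis=0).round(4).tolist()))
E
```

```text
time_s: 2.4
position: [0.5469, 0.1451, 0.1027]
tcp_rot: [[-0.913, 0.409, -0.0], [0.409, 0.913, 0.0], [0.0, -0.0, -1.0]]
force: [0.4, 0.5, 1.1]
opening: 0.633
2.4 [0.5468617  0.14506745 0.10274224]
0.067 557 ((array([0.5468, 0.1439, 0.0055]), 557), [[0.5398, 0.1367, 0.0676], [0.5467, 0.144, 0.07], [0.5543, 0.1511, 0.0715]])
0.042 1190 ((array([0.5472, 0.1438, 0.0196]), 1190), [[0.5261, 0.1229, 0.0422], [0.5452, 0.1443, 0.044], [0.568, 0.1648, 0.0461]])
```

View pics/w3.png

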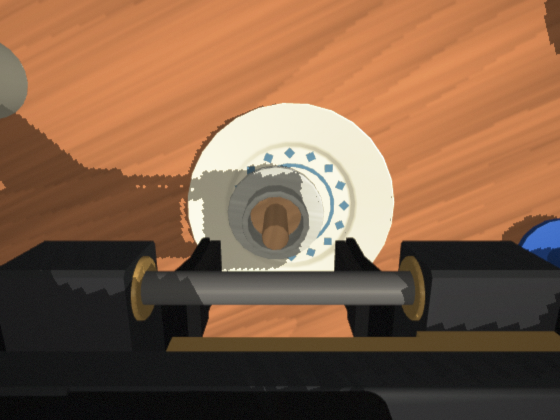

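The knob is centred between the jaws at about (275,230) and the collar is clear of them. I'll descend and grip.

```bash
python3 -m handwheel '[{"hand":0,"dx":0,"dy":-0.1,"dz":-2,"wx":0,"wy":0,"wz":0},{"hand":-0.2,"dx":0,"dy":0,"dz":-2,"wx":0,"wy":0,"wz":0},{"hand":-0.2,"dx":0,"dy":0,"dz":-1,"wx":0,"wy":0,"wz":0},{"hand":-0.2,"dx":0,"dy":0,"dz":-0.3,"wx":0,"wy":0,"wz":0},{"hand":-0.2,"dx":0,"dy":0,"dz":0,"wx":0,"wy":0,"wz":0},{"hand":-0.2,"dx":0,"dy":0,"dz":0,"wx":0,"wy":0,"wz":0}]'

```

```text
time_s: 3.05
position: [0.5482, 0.1431, 0.0505]
tcp_rot: [[-0.912, 0.41, 0.002], [0.41, 0.912, 0.0], [-0.002, 0.001, -1.0]]
force: [-0.5, 0.1, -0.2]
opening: 0.403
```

```bash
python3 -m handwheel '[{"hand":-0.4,"dx":0,"dy":0.0,"dz":-0.2,"wx":0,"wy":0,"wz":0},{"hand":-0.5,"dx":0,"dy":0,"dz":0,"wx":0,"wy":0,"wz":0},{"hand":-0.6,"dx":0,"dy":0,"dz":0,"wx":0,"wy":0,"wz":0},{"hand":-0.7,"dx":0,"dy":0,"dz":0,"wx":0,"wy":0,"wz":0},{"hand":-1,"dx":0,"dy":0,"dz":0,"wx":0,"wy":0,"wz":0},{"hand":-1,"dx":0,"dy":0,"dz":0,"wx":0,"wy":0,"wz":0},{"hand":-1,"dx":0,"dy":0,"dz":0,"wx":0,"wy":0,"wz":0},{"hand":-1,"dx":0,"dy":0,"dz":0,"wx":0,"wy":0,"wz":0}]'

```

```text
time_s: 3.85
position: [0.5475, 0.143, 0.0477]
tcp_rot: [[-0.912, 0.41, 0.0], [0.41, 0.912, 0.0], [-0.0, 0.0, -1.0]]
force: [-0.1, 0.5, 1.1]
opening: 0.17
```

```bash
python3 -m handwheel '[{"hand":-1,"dx":0,"dy":0,"dz":0.3,"wx":0,"wy":0,"wz":0},{"hand":-1,"dx":0,"dy":0,"dz":0.7,"wx":0,"wy":0,"wz":0},{"hand":-1,"dx":0,"dy":0,"dz":1.5,"wx":0,"wy":0,"wz":0},{"hand":-1,"dx":0,"dy":0,"dz":2,"wx":0,"wy":0,"wz":0},{"hand":-1,"dx":0,"dy":0,"dz":2,"wx":0,"wy":0,"wz":0},{"hand":-1,"dx":0,"dy":0,"dz":2,"wx":0,"wy":0,"wz":0},{"hand":-1,"dx":0,"dy":0,"dz":2,"wx":0,"wy":0,"wz":0},{"hand":-1,"dx":0,"dy":0,"dz":2,"wx":0,"wy":0,"wz":0},{"hand":-1,"dx":0,"dy":0,"dz":1.5,"wx":0,"wy":0,"wz":0},{"hand":-1,"dx":0,"dy":0,"dz":0,"wx":0,"wy":0,"wz":0}]'
python3 - <<'E'
from h import *
print(bot.read_state()['position']); p,d,c=grab('wrist','w4'); grab('side','s4')
E
```

```text
time_s: 4.85
position: [0.5487, 0.143, 0.19]
tcp_rot: [[-0.912, 0.41, 0.005], [0.41, 0.912, 0.0], [-0.004, 0.002, -1.0]]
force: [0.3, -0.5, -1.2]
opening: 0.174
[0.54871824 0.1430217  0.18997985]
```

View pics/w4.png

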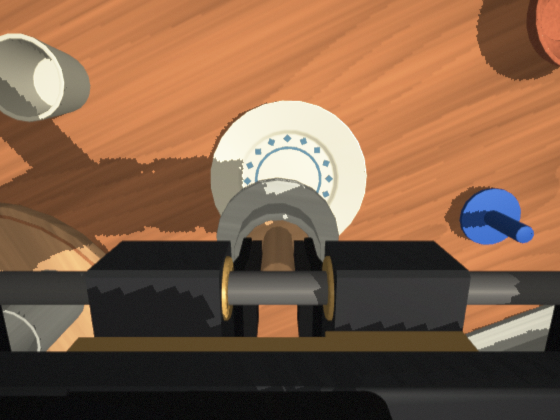

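View pics/s4.png

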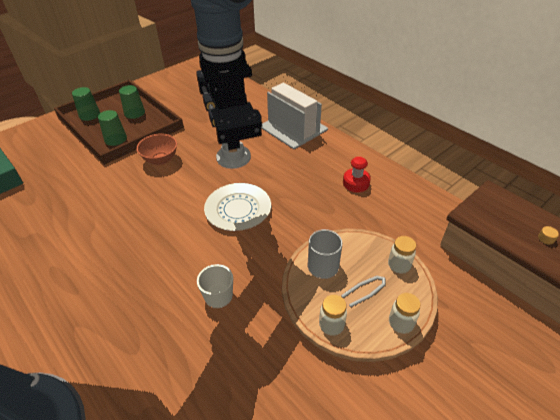

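The lids are held together and level below the jaws, and the plate is empty and undisturbed. I'll stop short of the tin so the wrist camera can see it, then measure tin against collar.

```bash
python3 -m handwheel '[{"hand":-1,"dx":0.3,"dy":-1,"dz":0,"wx":0,"wy":0,"wz":0},{"hand":-1,"dx":0.6,"dy":-2,"dz":0,"wx":0,"wy":0,"wz":0},{"hand":-1,"dx":0.8,"dy":-3,"dz":0,"wx":0,"wy":0,"wz":0},{"hand":-1,"dx":0.8,"dy":-3,"dz":0,"wx":0,"wy":0,"wz":0},{"hand":-1,"dx":0.8,"dy":-3,"dz":0,"wx":0,"wy":0,"wz":0},{"hand":-1,"dx":0.8,"dy":-3,"dz":0,"wx":0,"wy":0,"wz":0},{"hand":-1,"dx":0.6,"dy":-2.5,"dz":0,"wx":0,"wy":0,"wz":0},{"hand":-1,"dx":0.3,"dy":-1.5,"dz":0,"wx":0,"wy":0,"wz":0},{"hand":-1,"dx":0,"dy":-1,"dz":0,"wx":0,"wy":0,"wz":0},{"hand":-1,"dx":0,"dy":0,"dz":0,"wx":0,"wy":0,"wz":0}]'
python3 -m handwheel '[{"hand":-1,"dx":0,"dy":0,"dz":0,"wx":0,"wy":0,"wz":0},{"hand":-1,"dx":0,"dy":0,"dz":0,"wx":0,"wy":0,"wz":0}]'
python3 - <<'E'
from h import *
for k in range(3):
  s=bot.read_state(); t=s['position']; print(t,s['force']); p,d,c=grab('wrist',f'w5_{k}')
  for zs in((.1635,.170),(.136,.150)):
    q=near(d,c,t[:2],.04,*zs); print('lid',zs,circ(q),np.percentile(q[:,2],[1,50,99]).round(4))
  for n,lo,hi in(('rim',.098,.108),('wall',.05,.108)):
    q=near(d,c,[.557,-.1015],.042,lo,hi); print(n,circ(q),np.percentile(q[:,2],[1,50,99]).round(4))
E
```

```text
time_s: 5.95
position: [0.5969, -0.058, 0.1869]
tcp_rot: [[-0.911, 0.412, -0.001], [0.412, 0.911, 0.0], [0.001, -0.0, -1.0]]
force: [-0.1, 1.1, -2.0]
opening: 0.175
time_s: 6.15
position: [0.5969, -0.0558, 0.1875]
tcp_rot: [[-0.912, 0.409, -0.001], [0.409, 0.912, 0.001], [0.001, 0.0, -1.0]]
force: [0.5, -0.9, -1.3]
opening: 0.171
[ 0.59690164 -0.05577887  0.18745268] [ 0.51117559 -0.8650884  -1.33469916]
lid (0.1635, 0.17) (array([ 0.5959, -0.0549,  0.0271]), 2941) [0.1635 0.1642 0.1695]h.py:17: RuntimeWarning: Mean of empty slice.
  r=least_squares(f,[*q[:,:2].mean(0),.03],loss='soft_l1',f_scale=.001); return r.x.round(4),len(q)
  ret = um.true_divide(
Traceback (most recent call last):
  File "h.py", line 17, in circ
    r=least_squares(f,[*q[:,:2].mean(0),.03],loss='soft_l1',f_scale=.001); return r.x.round(4),len(q)
ValueError: Initial guess is outside of provided bounds
```

View pics/w5_0.png

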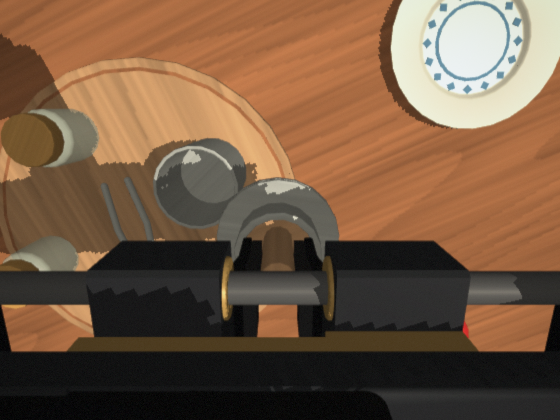

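The wrist view shows the tin mouth at (198,185), unobstructed, with the collar at (278,215). I'll take the measurement again with the height bands corrected.

```bash
python3 - <<'E'
from h import *
for k in range(3):
  s=bot.read_state(); t=s['position']; print(t,s['force']); p,d,c=grab('wrist',f'w6_{k}')
  for zs in((.1615,.167),(.180,.187)):
    q=near(d,c,t[:2],.036,*zs)
    if zs[0]>.17: q=q[np.hypot(*(q[:,:2]-t[:2]).T)>.015]
    q=q[(q[:,:2]-t[:2])@s['tcp_rot'][:2,0]>.008]
    print('lid',zs,circ(q),circ(q,.034 if zs[0]<.17 else .02)[0],np.percentile(q[:,2],[1,50,99]).round(4))
    rr=np.hypot(*(q[:,:2]-t[:2]).T);print(np.percentile(rr,[1,99]))
  for n,lo,hi in(('rim',.098,.108),('wall',.05,.108)):
    q=near(d,c,[.557,-.1015],.042,lo,hi); print(n,circ(q),np.percentile(q[:,2],[1,50,99]).round(4))
E
```

```text
[ 0.59705455 -0.05579022  0.18757373] [ 0.39114184  0.62221615 -1.38402688]
lid (0.1615, 0.167) (array([ 0.5976, -0.0556,  0.0294]), 3109) [ 0.6028 -0.0579  0.03  ] [0.1622 0.164  0.166 ]
[0.02197277 0.03460466]
lid (0.18, 0.187) (array([ 0.5962, -0.055 ,  0.0201]), 855) [ 0.596  -0.0549  0.03  ] [0.1803 0.1838 0.1854]
[0.01844627 0.02287447]
rim (array([ 0.5579, -0.1003,  0.0283]), 1109) [0.0982 0.1036 0.1054]
wall (array([ 0.5578, -0.0998,  0.0283]), 3607) [0.0512 0.0869 0.1051]
[ 0.59715144 -0.05588282  0.18760986] [-0.48954807  0.99966409 -1.47802845]
lid (0.1615, 0.167) (array([ 0.5976, -0.0556,  0.0293]), 3094) [ 0.6029 -0.058   0.03  ] [0.1623 0.164  0.166 ]
[0.02197012 0.03455415]
lid (0.18, 0.187) (array([ 0.5962, -0.055 ,  0.0201]), 861) [ 0.5961 -0.055   0.03  ] [0.1802 0.1837 0.1853]
[0.01841245 0.0228875 ]
rim (array([ 0.5579, -0.1004,  0.0283]), 1123) [0.0981 0.1035 0.1055]
wall (array([ 0.5578, -0.0998,  0.0283]), 3622) [0.0508 0.087  0.1052]
[ 0.59725294 -0.05604043  0.1876646 ] [ 0.06698637 -0.12920198 -1.31422237]
lid (0.1615, 0.167) (array([ 0.5978, -0.0558,  0.0294]), 3110) [ 0.603  -0.0582  0.03  ] [0.1622 0.1641 0.1661]
[0.02187128 0.03456779]
lid (0.18, 0.187) (array([ 0.5962, -0.0551,  0.0201]), 870) [ 0.5961 -0.0551  0.03  ] [0.1802 0.1838 0.1855]
[0.01837473 0.02292503]
rim (array([ 0.5579, -0.1003,  0.0283]), 1133) [0.0982 0.1036 0.1055]
wall (array([ 0.5578, -0.0998,  0.0283]), 3615) [0.0509 0.0872 0.1052]
```

```bash
python3 -m handwheel '[{"hand":-1,"dx":-0.8,"dy":-1,"dz":0,"wx":0,"wy":0,"wz":0},{"hand":-1,"dx":-1.2,"dy":-1.5,"dz":0,"wx":0,"wy":0,"wz":0},{"hand":-1,"dx":-1.2,"dy":-1.3,"dz":0,"wx":0,"wy":0,"wz":0},{"hand":-1,"dx":-0.6,"dy":-0.7,"dz":-0.5,"wx":0,"wy":0,"wz":0},{"hand":-1,"dx":0,"dy":0,"dz":-1,"wx":0,"wy":0,"wz":0},{"hand":-1,"dx":0,"dy":0,"dz":-1,"wx":0,"wy":0,"wz":0},{"hand":-1,"dx":0,"dy":0,"dz":0,"wx":0,"wy":0,"wz":0},{"hand":-1,"dx":0,"dy":0,"dz":0,"wx":0,"wy":0,"wz":0},{"hand":-1,"dx":0,"dy":0,"dz":0,"wx":0,"wy":0,"wz":0}]'
python3 - <<'E'
from h import *
for k in range(2):
  s=bot.read_state(); t=s['position']; print(t,s['force']); p,d,c=grab('wrist',f'w7_{k}')
  zc=t[2]-.0037
  q=near(d,c,t[:2],.036,zc-.003,zc+.003); q=q[np.hypot(*(q[:,:2]-t[:2]).T)>.015]
  q=q[(q[:,:2]-t[:2])@s['tcp_rot'][:2,0]>.008]
  print('lid',circ(q),np.percentile(q[:,2],[1,50,99]).round(4))
p,d,c=grab('side','s7'); cv2.imwrite('pics/s7c.png',cv2.resize(p[180:380,220:460,::-1],None,fx=3,fy=3))
E
```

```text
time_s: 7.25
position: [0.5599, -0.1017, 0.1625]
tcp_rot: [[-0.912, 0.41, 0.0], [0.41, 0.912, -0.0], [-0.0, 0.0, -1.0]]
force: [-0.0, -0.1, -1.9]
opening: 0.174
[ 0.55990642 -0.10172161  0.16250368] [-0.00549747 -0.14607957 -1.89970529]
lid (array([ 0.5587, -0.1009,  0.02  ]), 826) [0.156  0.1587 0.1603]
[ 0.559918   -0.10178761  0.16269515] [ 0.16698454  0.95957084 -1.21556732]
lid (array([ 0.5588, -0.101 ,  0.0201]), 824) [0.1562 0.1589 0.1605]
```

View pics/s7c.png

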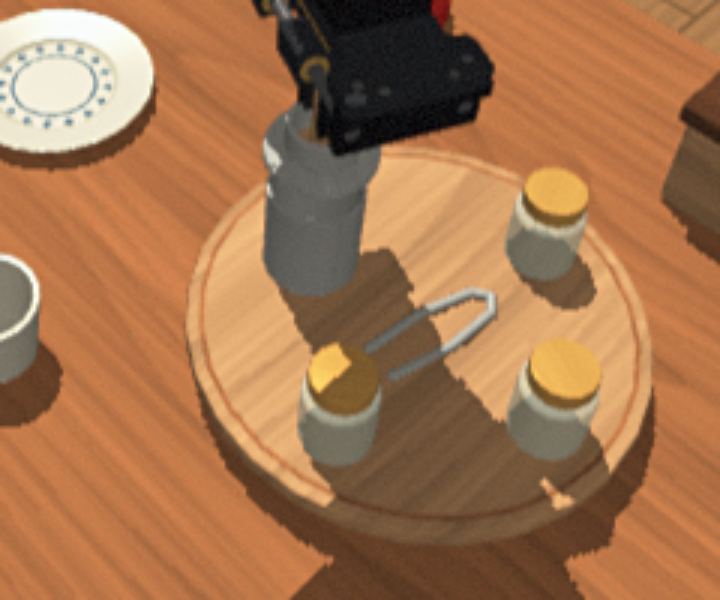

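View pics/w7_1.png

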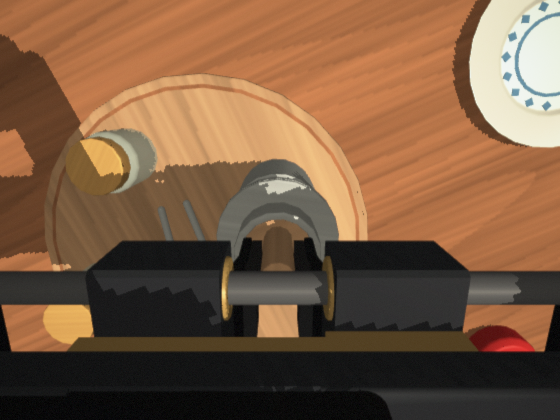

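In both views the lids are centred above the tin to within 1 mm. I'll lower in small steps and watch the force.

```bash
python3 -m handwheel '[{"hand":-1,"dx":-0.1,"dy":0,"dz":-0.4,"wx":0,"wy":0,"wz":0},{"hand":-1,"dx":0,"dy":0,"dz":-0.6,"wx":0,"wy":0,"wz":0},{"hand":-1,"dx":0,"dy":0,"dz":-0.5,"wx":0,"wy":0,"wz":0},{"hand":-1,"dx":0,"dy":0,"dz":-0.3,"wx":0,"wy":0,"wz":0},{"hand":-1,"dx":0,"dy":0,"dz":-0.2,"wx":0,"wy":0,"wz":0},{"hand":-1,"dx":0,"dy":0,"dz":0,"wx":0,"wy":0,"wz":0},{"hand":-1,"dx":0,"dy":0,"dz":0,"wx":0,"wy":0,"wz":0}]'
python3 -m handwheel '[{"hand":-1,"dx":0,"dy":0,"dz":-0.1,"wx":0,"wy":0,"wz":0},{"hand":-1,"dx":0,"dy":0,"dz":-0.1,"wx":0,"wy":0,"wz":0},{"hand":-1,"dx":0,"dy":0,"dz":-0.1,"wx":0,"wy":0,"wz":0},{"hand":-1,"dx":0,"dy":0,"dz":0,"wx":0,"wy":0,"wz":0},{"hand":-1,"dx":0,"dy":0,"dz":0,"wx":0,"wy":0,"wz":0}]'
```

```text
time_s: 8.1
position: [0.5585, -0.1021, 0.1425]
tcp_rot: [[-0.912, 0.41, 0.0], [0.41, 0.912, -0.0], [-0.0, -0.0, -1.0]]
force: [0.0, -0.7, -2.2]
opening: 0.172
time_s: 8.6
position: [0.5584, -0.102, 0.1396]
tcp_rot: [[-0.912, 0.41, -0.0], [0.41, 0.912, 0.0], [0.0, 0.0, -1.0]]
force: [0.4, -0.6, -1.3]
opening: 0.174
```

```bash
python3 -m handwheel '[{"hand":-1,"dx":0,"dy":0,"dz":-0.1,"wx":0,"wy":0,"wz":0},{"hand":-1,"dx":0,"dy":0,"dz":-0.1,"wx":0,"wy":0,"wz":0},{"hand":-1,"dx":0,"dy":0,"dz":0,"wx":0,"wy":0,"wz":0}]'
python3 -m handwheel '[{"hand":-1,"dx":0,"dy":0,"dz":-0.1,"wx":0,"wy":0,"wz":0},{"hand":-1,"dx":0,"dy":0,"dz":0,"wx":0,"wy":0,"wz":0}]'
python3 -m handwheel '[{"hand":-1,"dx":0,"dy":0,"dz":-0.05,"wx":0,"wy":0,"wz":0},{"hand":-1,"dx":0,"dy":0,"dz":0,"wx":0,"wy":0,"wz":0}]'
```

```text
time_s: 8.9
position: [0.5583, -0.102, 0.1374]
tcp_rot: [[-0.912, 0.41, -0.0], [0.41, 0.912, 0.0], [0.0, -0.0, -1.0]]
force: [-0.5, 0.4, -1.3]
opening: 0.173
time_s: 9.1
position: [0.5585, -0.102, 0.1366]
tcp_rot: [[-0.912, 0.41, 0.0], [0.41, 0.912, -0.0], [-0.0, 0.0, -1.0]]
force: [-0.0, 0.2, -1.1]
opening: 0.177
time_s: 9.3
position: [0.5586, -0.1021, 0.1366]
tcp_rot: [[-0.912, 0.41, 0.001], [0.41, 0.912, -0.0], [-0.001, -0.0, -1.0]]
force: [-1.2, 0.9, 4.1]
opening: 0.175
```

Contact shows as a 5 N rise at TCP z = 0.1366, and the predicted fully-home height was 0.1367. I'll release the knob.

```bash
python3 -m handwheel '[{"hand":-0.55,"dx":0,"dy":0,"dz":0,"wx":0,"wy":0,"wz":0},{"hand":-0.4,"dx":0,"dy":0,"dz":0,"wx":0,"wy":0,"wz":0},{"hand":-0.3,"dx":0,"dy":0,"dz":0,"wx":0,"wy":0,"wz":0},{"hand":-0.3,"dx":0,"dy":0,"dz":0,"wx":0,"wy":0,"wz":0},{"hand":-0.3,"dx":0,"dy":0,"dz":0,"wx":0,"wy":0,"wz":0}]'
python3 -m handwheel '[{"hand":-0.3,"dx":0,"dy":0,"dz":1,"wx":0,"wy":0,"wz":0},{"hand":-0.1,"dx":0,"dy":0,"dz":2,"wx":0,"wy":0,"wz":0},{"hand":0.3,"dx":0,"dy":0,"dz":1.5,"wx":0,"wy":0,"wz":0},{"hand":0.5,"dx":0,"dy":0,"dz":0,"wx":0,"wy":0,"wz":0},{"hand":0.6,"dx":0,"dy":0,"dz":0,"wx":0,"wy":0,"wz":0},{"hand":0.6,"dx":0,"dy":0,"dz":0,"wx":0,"wy":0,"wz":0},{"hand":0.6,"dx":0,"dy":0,"dz":0,"wx":0,"wy":0,"wz":0}]'
python3 - <<'E'
from h import *
s=bot.read_state(); t=s['position']; print(t,s['force']); p,d,c=grab('wrist','w8')
for n,lo,hi,r in(('knob',.156,.162,.015),('collar',.130,.136,.03),('brim',.111,.116,.04)):
  q=near(d,c,[.558,-.1005],r,lo,hi);  print(n,circ(q),np.percentile(q[:,2],[1,50,99]).round(4), np.linalg.lstsq(np.c_[q[:,:2]-[.558,-.1005],np.ones(len(q))],q[:,2],rcond=None)[0])
p,d,c=grab('side','s8'); cv2.imwrite('pics/s8c.png',cv2.resize(p[180:380,220:460,::-1],None,fx=3,fy=3))
E
```

```text
time_s: 9.8
position: [0.5584, -0.1021, 0.1359]
tcp_rot: [[-0.912, 0.41, -0.0], [0.41, 0.912, 0.0], [0.0, -0.0, -1.0]]
force: [0.4, -0.2, -0.3]
opening: 0.342
time_s: 10.5
position: [0.5578, -0.1018, 0.1802]
tcp_rot: [[-0.912, 0.41, -0.002], [0.41, 0.912, 0.001], [0.002, -0.0, -1.0]]
force: [0.1, -1.2, -0.3]
opening: 0.767
[ 0.55778721 -0.10178418  0.18017518] [ 0.10494781 -1.21456757 -0.31012104]
knob (array([ 0.5577, -0.1013,  0.0055]), 625) [0.1565 0.1589 0.1603] [ 0.0222616  -0.00934809  0.15887141]
collar (array([ 0.5574, -0.1013,  0.0196]), 1357) [0.1303 0.1329 0.1348] [ 0.00333411 -0.00155806  0.13280467]
brim (array([ 0.5591, -0.102 ,  0.0292]), 3689) [0.1114 0.1131 0.1152] [1.32787941e-03 9.26083778e-05 1.13089455e-01]
```

View pics/w8.png

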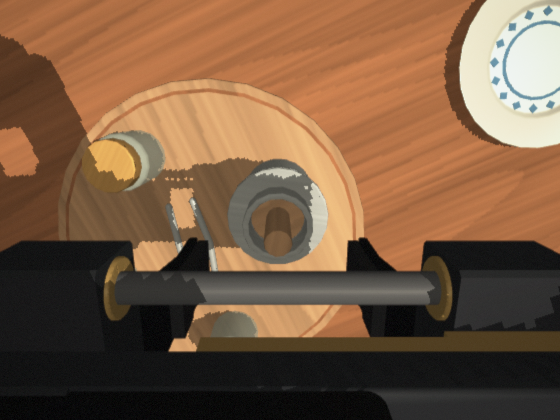

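View pics/s8c.png

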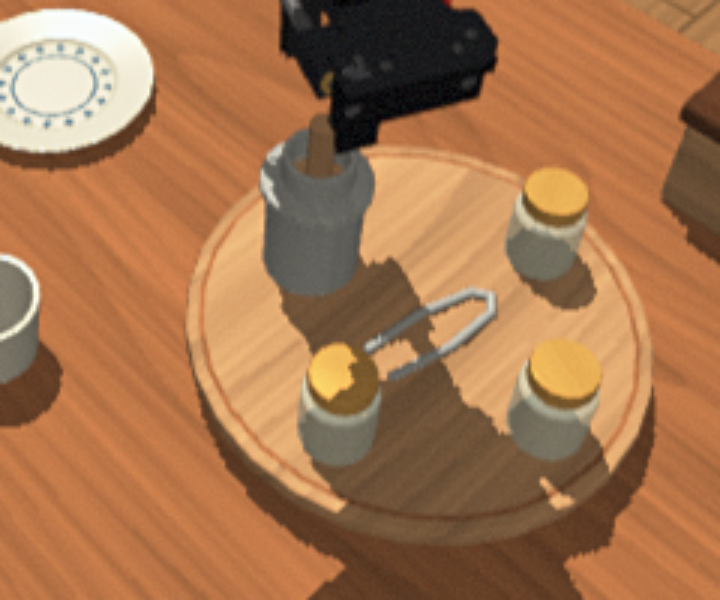

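Everything is seated, level and coaxial: knob top 0.159, collar top 0.133 and brim 0.113 all match the predicted heights. Next I'll lower around the collar and grip it.

```bash
python3 -m handwheel '[{"hand":0.5,"dx":0,"dy":0.05,"dz":-1.5,"wx":0,"wy":0,"wz":0},{"hand":0.5,"dx":0,"dy":0,"dz":-2,"wx":0,"wy":0,"wz":0},{"hand":0.5,"dx":0,"dy":0,"dz":-1.5,"wx":0,"wy":0,"wz":0},{"hand":0.4,"dx":0,"dy":0,"dz":-0.8,"wx":0,"wy":0,"wz":0},{"hand":0.4,"dx":0,"dy":0,"dz":-0.3,"wx":0,"wy":0,"wz":0},{"hand":0.3,"dx":0,"dy":0,"dz":0,"wx":0,"wy":0,"wz":0},{"hand":0.3,"dx":0,"dy":0,"dz":0,"wx":0,"wy":0,"wz":0}]'
```

```text
time_s: 11.3
position: [0.5589, -0.1017, 0.1206]
tcp_rot: [[-0.912, 0.41, 0.001], [0.41, 0.912, -0.0], [-0.001, 0.0, -1.0]]
force: [0.3, -0.6, 0.2]
opening: 0.663
```

```bash
python3 -m handwheel '[{"hand":0.25,"dx":-0.1,"dy":0.03,"dz":-0.3,"wx":0,"wy":0,"wz":0},{"hand":0.2,"dx":0,"dy":0,"dz":0,"wx":0,"wy":0,"wz":0},{"hand":0.15,"dx":0,"dy":0,"dz":0,"wx":0,"wy":0,"wz":0},{"hand":0.1,"dx":0,"dy":0,"dz":0,"wx":0,"wy":0,"wz":0},{"hand":0.05,"dx":0,"dy":0,"dz":0,"wx":0,"wy":0,"wz":0},{"hand":0,"dx":0,"dy":0,"dz":0,"wx":0,"wy":0,"wz":0},{"hand":-0.1,"dx":0,"dy":0,"dz":0,"wx":0,"wy":0,"wz":0},{"hand":-0.3,"dx":0,"dy":0,"dz":0,"wx":0,"wy":0,"wz":0},{"hand":-0.6,"dx":0,"dy":0,"dz":0,"wx":0,"wy":0,"wz":0},{"hand":-1,"dx":0,"dy":0,"dz":0,"wx":0,"wy":0,"wz":0}]'
python3 -m handwheel '[{"hand":-1,"dx":0,"dy":0,"dz":0,"wx":0,"wy":0,"wz":0},{"hand":-1,"dx":0,"dy":0,"dz":0,"wx":0,"wy":0,"wz":0}]'
```

```text
time_s: 12.3
position: [0.5574, -0.1013, 0.1171]
tcp_rot: [[-0.912, 0.41, 0.0], [0.41, 0.912, -0.0], [-0.0, -0.0, -1.0]]
force: [-0.1, -0.8, 0.2]
opening: 0.497
time_s: 12.5
position: [0.5575, -0.1013, 0.1171]
tcp_rot: [[-0.912, 0.41, 0.0], [0.41, 0.912, -0.0], [-0.0, -0.0, -1.0]]
force: [-0.2, -0.5, 1.1]
opening: 0.494
```

The collar is gripped, with an opening of about 43 mm. I'll lift straight up, slowly at first.

```bash
python3 -m handwheel '[{"hand":-1,"dx":0,"dy":0,"dz":0.1,"wx":0,"wy":0,"wz":0},{"hand":-1,"dx":0,"dy":0,"dz":0.2,"wx":0,"wy":0,"wz":0},{"hand":-1,"dx":0,"dy":0,"dz":0.5,"wx":0,"wy":0,"wz":0},{"hand":-1,"dx":0,"dy":0,"dz":1,"wx":0,"wy":0,"wz":0},{"hand":-1,"dx":0,"dy":0,"dz":1.5,"wx":0,"wy":0,"wz":0},{"hand":-1,"dx":0,"dy":0,"dz":1.7,"wx":0,"wy":0,"wz":0},{"hand":-1,"dx":0,"dy":0,"dz":1.7,"wx":0,"wy":0,"wz":0},{"hand":-1,"dx":0,"dy":0,"dz":1.5,"wx":0,"wy":0,"wz":0},{"hand":-1,"dx":0,"dy":0,"dz":1.3,"wx":0,"wy":0,"wz":0},{"hand":-1,"dx":0,"dy":0,"dz":0.7,"wx":0,"wy":0,"wz":0}]'
python3 -m handwheel '[{"hand":-1,"dx":0,"dy":0,"dz":0,"wx":0,"wy":0,"wz":0},{"hand":-1,"dx":0,"dy":0,"dz":0,"wx":0,"wy":0,"wz":0},{"hand":-1,"dx":0,"dy":0,"dz":0,"wx":0,"wy":0,"wz":0},{"hand":-1,"dx":0,"dy":0,"dz":0,"wx":0,"wy":0,"wz":0},{"hand":-1,"dx":0,"dy":0,"dz":0,"wx":0,"wy":0,"wz":0}]'
python3 - <<'E'
from h import *
s=bot.read_state(); t=s['position']; print(t,s['force'],s['qvel'].round(2)); 
p,d,c=grab('side','s9'); cv2.imwrite('pics/s9c.png',cv2.resize(p[130:330,220:460,::-1],None,fx=3,fy=3))
for n,lo,hi,r in(('knob',.153,.161,.015),('flange',.105,.112,.04),('tinwall',.045,.095,.045),('cover',.195,.24,.05)):
  q=near(d,c,[.5575,-.102],r,lo,hi); print(n,len(q),len(q)>9 and (circ(q),np.percentile(q,[1,50,99],axis=0).round(4)))
grab('wrist','w9');grab('top','t9')
E
```

```text
time_s: 13.5
position: [0.558, -0.1015, 0.2209]
tcp_rot: [[-0.912, 0.41, 0.002], [0.41, 0.912, -0.001], [-0.003, 0.0, -1.0]]
force: [0.5, -0.4, -0.9]
opening: 0.497
time_s: 14.0
position: [0.5571, -0.1011, 0.2184]
tcp_rot: [[-0.912, 0.41, -0.001], [0.41, 0.912, 0.0], [0.001, -0.0, -1.0]]
force: [0.4, -0.4, -0.5]
opening: 0.496
[ 0.55712273 -0.10114382  0.21842483] [ 0.39500043 -0.43374442 -0.53077647] [-0.09 -0.14 -0.13  0.02  0.03 -0.02]
knob 67 ((array([ 0.557 , -0.1035,  0.006 ]), 67), array([[ 0.5495, -0.1108,  0.1534],
       [ 0.5564, -0.104 ,  0.1575],
       [ 0.5653, -0.0958,  0.1604]]))
flange 545 ((array([ 0.558 , -0.1029,  0.0217]), 545), array([[ 0.5295, -0.1312,  0.1052],
       [ 0.5521, -0.1085,  0.108 ],
       [ 0.585 , -0.0764,  0.1107]]))
tinwall 544 ((array([ 0.5578, -0.1024,  0.0298]), 544), array([[ 0.5273, -0.1325,  0.0458],
       [ 0.5352, -0.1215,  0.0713],
       [ 0.5725, -0.0854,  0.0946]]))
cover 741 ((array([ 0.5573, -0.1076,  0.0268]), 741), array([[ 0.5238, -0.1361,  0.2058],
       [ 0.5381, -0.1081,  0.2138],
       [ 0.5703, -0.0704,  0.235 ]]))
```

View pics/s9c.png

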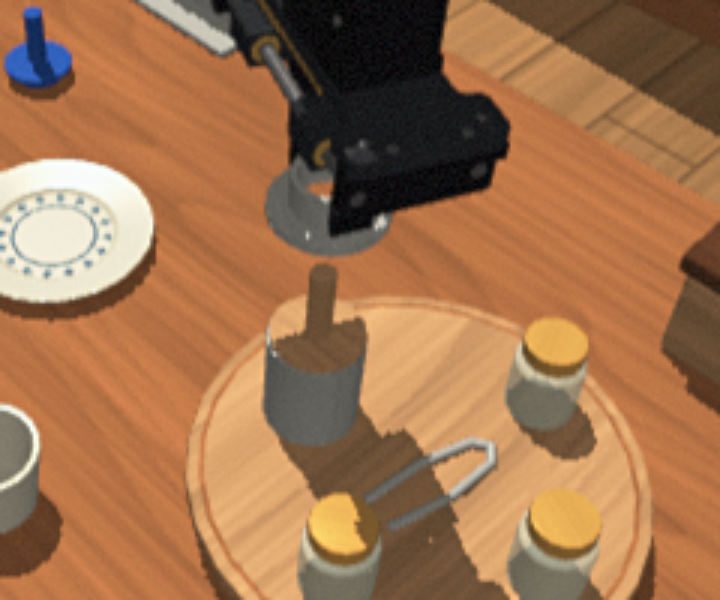

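View pics/w9.png

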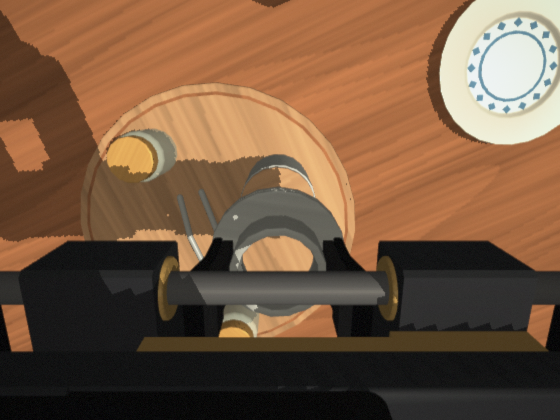

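The side view shows the cover level in the jaws about 10 cm up. The inner lid is seated (knob top 0.159, flange 0.109) and the tin, jars, tong and plate are in place. The wrist view shows the collar centred in the jaws at (278,255), so I'll hand in.

```bash
python3 - <<'E'
from rig import hand_in
print(hand_in())
E
```

```text
the job is handed in; nothing more can be done
None
```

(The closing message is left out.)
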